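Shut the balance cover and zero the balance

TASK

Zero the balance on the goldsmith's bench: with the fingertips, gently push its raised, hinged cover down until it is fully shut, and only then lightly press the long bar-shaped key all the way down, and draw back so that it springs up. Leave the other three keys alone, pick nothing up, and leave the little cup on the pan and everything else where it is.

Things in the scene. Friction and masses are not known exactly. Their poses are not given: they have to be found in the camera images.
- balance: grey bench balance, fixed, 260 mm deep (x), 290 wide (y), its flat deck 40 mm above the table; origin at the centre of its underside, x points away from the robot side (keys face -x), y to its left. On the deck a clear draught chamber (x -45 to 115, y -80 to 80 mm, 94 mm above the table) holds the pan; in front of it the keys stand in a row at x = -95, y = -75, -25, 25, 75 mm, in any order.
- cover (a joint): hinged cover of the chamber: clear panel, aluminium frame and cross bar, 165 mm from hinge to free edge, 164 wide, 6 thick, 140 g. Value in rad: 0 = shut (level, top face 100 mm above the table), grows as the free edge (robot side) rises; starts at 0.45 to 0.85. A stiff hinge (0.2 N m) leaves it where it is put: push it all the way (2 to 4 N at the cross bar) to a hard stop at 0.
- cover_bar (a point): middle of the cover's cross bar, on its top face, 85 mm from the hinge line: a good place to push. Moves with the cover; shut, it lies 30 mm ahead (+x) of the balance's origin, 100 mm above the table.
- cover_edge (a point): middle of the cover's free edge, on its top face, 165 mm from the hinge line
- cover_hinge (a point): middle of the cover's hinge line, fixed at the far end of the chamber, 115 mm ahead (+x) of the balance's origin and 94 mm above the table; the line runs along the balance's y
- bar_key (a joint): the key to press: long bar, 36 mm along the balance's width (y) by 20 mm; one of four off-white keys, each in a black bezel, on the balance's front deck, told apart only by shape; joint value in m, 0 = up, growing to 0.005 as it is pressed down; springs back by itself; about 1 N to start moving and 4 N fully down, then a hard stop
- bar_key_top (a point): top of the bar-shaped key. The point is the centre of the key's top face, 12 mm above the deck (52 mm above the table) when up; its x and y axes are parallel to the balance's.
- bar_key_seat: black bezel 44 x 34 mm, 3 mm thick, on the deck around the bar-shaped key; origin at the centre of its underside
- round_key (a joint): leave alone: large round key, 26 mm across; one of four off-white keys, each in a black bezel, on the balance's front deck, told apart only by shape; joint value in m, 0 = up, growing to 0.005 as it is pressed down; springs back by itself
- round_key_top (a point): top of the large round key. The point is the centre of the key's top face, 12 mm above the deck (52 mm above the table) when up; its x and y axes are parallel to the balance's.
- square_key (a joint): leave alone: square key, 22 x 22 mm; one of four off-white keys, each in a black bezel, on the balance's front deck, told apart only by shape; joint value in m, 0 = up, growing to 0.005 as it is pressed down; springs back by itself
- square_key_top (a point): top of the square key. The point is the centre of the key's top face, 12 mm above the deck (52 mm above the table) when up; its x and y axes are parallel to the balance's.
- small_key (a joint): leave alone: small round key, 16 mm across; one of four off-white keys, each in a black bezel, on the balance's front deck, told apart only by shape; joint value in m, 0 = up, growing to 0.005 as it is pressed down; springs back by itself
- small_key_top (a point): top of the small round key. The point is the centre of the key's top face, 12 mm above the deck (52 mm above the table) when up; its x and y axes are parallel to the balance's.
- cup: small loose aluminium cup, 44 mm across, 28 mm tall, standing on the pan in the chamber (its rim stays 18 mm below the shut cover); origin at the centre of its underside
- small_weight: loose brass calibration weight, 20 mm across, 30 mm tall, standing on the deck at one end of the key row, about 43 mm beyond the last key; origin at the centre of its underside
- large_weight: loose brass calibration weight, 36 mm across, 55 mm tall, on the table beside the balance; origin at the centre of its underside
- jar: loose small glass jar with steel cap, 50 mm across, 55 mm tall, on the table beside the balance; origin at the centre of its underside
- ring_stand: loose steel ring mandrel, 140 mm tall, upright on a 70 mm square wooden foot; origin at the centre of its underside
- pliers: loose pliers lying on the table, about 170 mm long, 14 mm high; origin under the pivot, jaws to +x
- ring_box: loose dark wooden ring box, 55 x 55 x 40 mm, on the table; origin at the centre of its underside

How it is judged:
On the way, in this order (a step that is already met when the one before it is completed fails the run):
1. the cover is fully shut (value of joint cover below 0.04 rad), for 0.2 s.
2. with the cover shut, the bar-shaped key is pressed down (value of joint bar_key above 0.004 m and value of joint cover below 0.04 rad and contact force between any of the fingers, the arm and bar_key_seat above 0.3 N), for 0.1 s.
At the end, for the whole second after the job is handed in: The cover is shut (below 0.04 rad), all four keys are up (less than 1 mm down), the cup is at rest within 10 mm of where it stood and every other loose thing within 20 mm (value of joint cover below 0.04 rad and value of joint each of bar_key, round_key, square_key, small_key below 0.001 m and distance of cup from where it was at the start of the episode below 0.01 m and distance of each of small_weight, large_weight, jar, ring_stand, pliers, ring_box from where it was at the start of the episode below 0.02 m and linear speed of cup below 0.02 m/s); the robot touches nothing.
It fails at once if the bar-shaped key is pressed (over 1.5 mm) while the cover is not shut (value of joint bar_key above 0.0015 m and value of joint cover above 0.06 rad).
It fails at once if one of the other three keys is pressed (over 1.5 mm) (value of joint any of round_key, square_key, small_key above 0.0015 m).
It fails at once if the cover is swung further open (over 1.0 rad) (value of joint cover above 1 rad).
It fails at once if the balance, its cover or its bar-shaped key is pushed hard (over 30 N) (contact force between any of the fingers, the arm and balance above 30 N or contact force between any of the fingers, the arm and bar_key_seat above 30 N).
It fails at once if the cup is shifted or lifted more than 10 mm, or another loose thing shifted, lifted or carried more than 20 mm (distance of cup from where it was at the start of the episode above 0.01 m or distance of any of small_weight, large_weight, jar, ring_stand, pliers, ring_box from where it was at the start of the episode above 0.02 m).
It also fails if it takes over 48 s, if anything falls off the work surface, if the arm or the gripper's body presses on something with over 40 N, if the wrist force passes 120 N, or if a joint passes its speed limit or range.

ROBOT

A 7-joint arm with a two-finger parallel gripper is mounted at the origin on the work surface. World frame = base frame: x ahead of the robot, y to its left, z up, the work surface at z = 0. Lengths are in m, angles in rad, forces in N, time in s.
With the tool pointing down it reaches from about 0.4 to 0.85 m from the base axis. Payload 4.5 kg.
Tool frame: the origin (TCP) lies midway between the tips of the shut fingers; the grasp point (between the pads) lies 19 mm behind it; z points along the fingers, y is the line along which they close (so a half turn about z gives the same grasp; the last joint's range is limited). The gripper opens to 88 mm and grips with 3 to 60 N. Pads are 18 mm wide; open, the fingers measure 123 mm over their backs; the gripper's body (75 mm by 187 mm) begins 45 mm behind the grasp point.
Start: joints at [1.174, 0.689, -0.195, 1.565, 0.157, 0.902, -0.215], TCP at [0.261, -0.568, 0.239] pointing down, gripper open.
Joint ranges: [-3.01, 3.01], [-0.46, 2.08], [-1.47, 1.51], [0.13, 2.56], [-1, 4.14], [0.04, 2.09], [-2.66, 2.66]. Speed limits (rad/s): [2.57, 2.57, 3.14, 3.14, 3.14, 3.14, 3.14].

INTERFACE

Orientations are given as a unit quaternion [x, y, z, w].
In Python, from plant import sensors, eyes, finish_job gives the robot as it stands.
- The arm moves only by the tool send_rows, never from a script. Its argument "rows" is text: rows parted by semicolons, each of 4 numbers parted by spaces: the shift along the tool's x, y, z normalised to -1 to 1, where 1 is 30 cm, then the turn about the tool's z normalised to -1 to 1, where 1 is 2 pi rad. A call has 1 to 10 rows; each row is the pose to reach, as a shift and turn from the pose commanded when the call began, along the tool's axes at that moment, turning the shorter way round; what a row does not reach only later rows make up. A row lasts 1/12 s, in which the tool goes at most 41.7 mm and 7.16 degrees, less where a joint would pass 70% of its speed; a pose out of reach is approached as far as the arm can. A call with a number of a shift or a turn outside -1 to 1 is refused whole. A call with a gripper value outside its range is refused whole. "jaw" is the closure, from -1 (fully open) to 1 (shut), set as the call begins (left out, the last holds). The fingers move at their own pace and stop on an object; "force" is the grip in N (left out, the last holds). Time passes only in rows, so rows that repeat a pose let the fingers close. It gives the time, the measured TCP pose, the force, the opening and the grip force at its end, in the units of the state.
- sensors.get_state(): the state, without advancing time (a new reading comes with each control period).
- eyes.snapshot(name): name is "scene" or "top" or "wrist"; returns (picture, depth): 420x560x3 uint8, red, green, blue; 420x560 float32, m along the optical axis (not along the pixel's ray), 0 where there is no reading.
- eyes.calibration(name): a dict with "fov_y" (degrees; the focal length in pixels is half the picture's height over the tangent of half this angle, whatever the lens; pixels are square), "cx", "cy" (the principal point, pixels), "world_from_camera" (4x4, takes a point from camera to world coordinates). Camera axes: x right, y down, z forward; pixel columns grow to the right and rows downward; lengths in m; the calibration is good to about 2 mm. A picture is of the moment at which its call begins: read the wrist's pose just before it. calibration takes no time and is no camera call; for the wrist camera it gives the pose at the moment of the call.
- finish_job(): hands the job in; it is judged then, once.
The state is a dict: "clock": time; "q": joint angles; "qd": joint speeds; "joint_torque": joint torques, N m; "tool_pos": TCP position; "eef_rot": TCP orientation; "contact_force": force on the tool from outside, world axes, zero at the start; "moment": the same for the moment, N m; "opening": opening from 0.0 (shut) to 1.0 (fully open); "finger_force": force on a finger pad.
Only numpy, scipy, OpenCV 4.12 (cv2) and the standard library are available. Lean on these libraries where they do the work, as an engineer would, in place of code of your own. Each camera call takes 0.05 s, during which the arm holds its last target. There are 200 camera calls.

## Working session

There is one attempt and no reset: what is moved stays moved. The work goes in short steps, Python scripts to look and compute and a tool call to move; the robot and the scene stay as the last step left them, time stands still between calls to the robot, and variables do not carry over. Pictures are saved under pics/ and viewed, at most 10 in all, crops included, and the job is handed in when it is done.

Besides the shell and the picture viewer there is one more tool, called after "Request:" by a JSON object that holds its "fn" and its "kwargs", one argument or row to a line. send_rows: Moves the arm, as the interface text tells. Scaled input: -1 to 1 covers 30 cm each way for a shift and 2 pi rad each way for a turn. Its arguments: {"type":"object","properties":{"rows":{"type":"string"},"jaw":{"type":"number"},"force":{"type":"number"}},"required":["rows"]}

```bash
mkdir -p pics; ls; python3 - <<'E'
from plant import sensors, eyes
import cv2, numpy as np
s=sensors.get_state(); print({k:np.round(v,3) for k,v in s.items()})
for n in("scene","top"):
    p,d=eyes.snapshot(n); cv2.imwrite(f"pics/{n}.png",p[:,:,::-1]); np.savez(f"{n}.npz",p=p,d=d)
    c=eyes.calibration(n); print(n,c['fov_y'],c['cx'],c['cy'],np.round(c['world_from_camera'],3).tolist())
E
```

```text
pics
{'clock': np.float64(0.0), 'q': array([ 1.174,  0.69 , -0.195,  1.566,  0.157,  0.903, -0.215]), 'qd': array([-0.001, -0.001,  0.001, -0.   ,  0.001,  0.   , -0.003]), 'joint_torque': array([ 0.0000e+00, -5.2756e+01, -1.2660e+00, -1.5343e+01, -5.3000e-02,
        7.0000e-03,  0.0000e+00]), 'tool_pos': array([ 0.261, -0.567,  0.238]), 'eef_rot': array([ 0.977,  0.214, -0.   , -0.001]), 'contact_force': array([ 0.533, -1.184, -0.244]), 'moment': array([-0.022,  0.032,  0.063]), 'finger_force': np.float64(0.0), 'opening': np.float64(1.0)}
scene 51.19587168137627 276.6195514095794 214.80613936140278 [[0.872, 0.324, -0.367, 1.08], [0.49, -0.559, 0.669, -0.936], [0.012, -0.763, -0.646, 0.963], [0.0, 0.0, 0.0, 1.0]]
top 45.41248304439976 277.4947277231486 205.2041650056346 [[-0.021, -0.992, 0.128, 0.416], [-1.0, 0.021, -0.001, 0.009], [-0.002, -0.128, -0.992, 1.297], [0.0, 0.0, 0.0, 1.0]]
```

View pics/top.png

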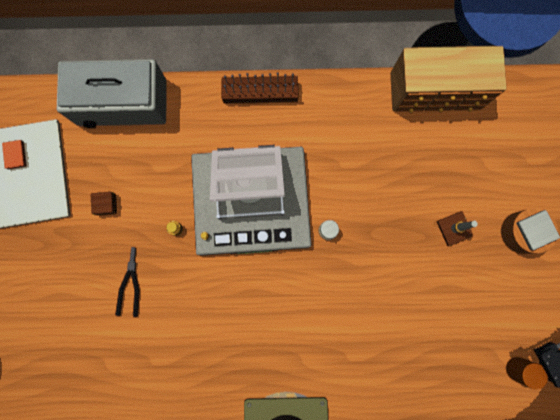

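View pics/scene.png

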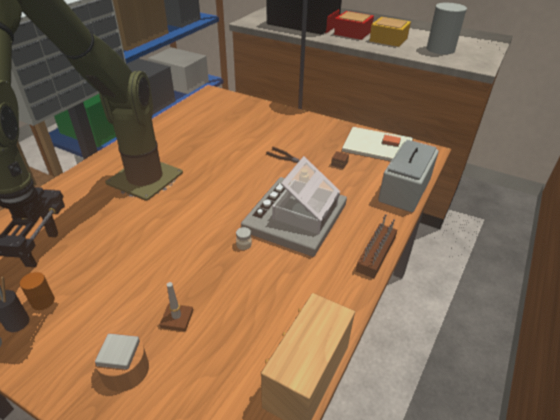

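Top view: the balance is centred near (250,200). Its keys run left to right: bar (222,239), square (243,238), round (263,237), small (283,236). The small weight is at (205,236), the large weight at (174,228) and the jar at (330,230). The scene view shows the cover raised, and the arm is clear of the balance.

```bash
cat > h.py <<'E'
import cv2, numpy as np
from plant import sensors, eyes
def ray(c,uv,z,h=420):
    f=h/2/np.tan(np.radians(c['fov_y'])/2); M=np.array(c['world_from_camera'])
    uv=np.atleast_2d(uv).astype(float)
    d=np.c_[(uv[:,0]-c['cx'])/f,(uv[:,1]-c['cy'])/f,np.ones(len(uv))]@M[:3,:3].T
    return M[:3,3]+d*((z-M[2,3])/d[:,2])[:,None]
def cloud(c,d):
    f=210/np.tan(np.radians(c['fov_y'])/2); M=np.array(c['world_from_camera'])
    v,u=np.mgrid[:d.shape[0],:d.shape[1]]
    return np.stack([(u-c['cx'])/f*d,(v-c['cy'])/f*d,d],-1)@M[:3,:3].T+M[:3,3]
E
python3 - <<'E'
from h import *
c=eyes.calibration("top"); z=np.load("top.npz"); p,d=z['p'],z['d']
g=p.min(2); m=np.zeros_like(g); m[228:248,211:295]=(g[228:248,211:295]>150)
n,l,st,ce=cv2.connectedComponentsWithStats(m)
k=[]
for i in range(1,n):
    if st[i,4]>8:
        w=ray(c,ce[i],.052)[0]; k.append(w); print(ce[i].round(1),st[i],w.round(4))
k=np.array(k); k=k[np.argsort(-k[:,1])]
a=np.polyfit(k[:,1],k[:,0],1); yaw=np.arctan2(-a[0],1); print("yaw",yaw, "spacing",np.linalg.norm(np.diff(k[:,:2],axis=0),axis=1))
R=np.array([[np.cos(yaw),-np.sin(yaw)],[np.sin(yaw),np.cos(yaw)]])
O=k[:,:2].mean(0)-R@[-.095,0]; print("origin",O)
for n in("top","scene"):
    z=np.load(n+".npz"); P=cloud(eyes.calibration(n),z['d'])
    L=(P[...,:2]-O)@R; ins=(z['d']>0)&(abs(L[...,1])<.078)&(L[...,0]<.11)&(L[...,0]>-.06)&(P[...,2]>.102)
    x=L[ins][:,0]; h=P[ins][:,2]; th=np.arctan2(h-.094,.115-x); r=np.hypot(h-.094,.115-x)
    s=r>.06; print(n,s.sum(),np.percentile(th[s],[5,25,50,75,95]).round(3), h.max() if len(h) else 0)
for nm,b in dict(bar_shut=[.03,0],edge_shut=[-.05,0]).items(): print(nm,O+R@b)
E
```

```text
[242.2 237.3] [238 233   9   9  72] [0.4981 0.0973 0.052 ]
[262.2 235.8] [258 232  10   9  74] [0.5007 0.0477 0.052 ]
[282.2 234.5] [280 232   6   6  28] [ 0.503  -0.0021  0.052 ]
[222.1 238.7] [215 235  15   9 106] [0.4956 0.1472 0.052 ]
yaw 0.049881470711063594 spacing [0.04995198 0.04974345 0.04979386]
origin [0.59424356 0.07726157]
top 2352 [0.639 0.656 0.669 0.687 0.721] 0.1998455133990089
scene 1137 [0.641 0.658 0.672 0.691 0.728] 0.1983906841636881
bar_shut [0.62420624 0.0787574 ]
edge_shut [0.54430575 0.07476853]
```

```bash
cat >> h.py <<'E'
from scipy.spatial.transform import Rotation as Ro
O=np.array([.5942,.0773]); YAW=.05
B=np.array([[np.cos(YAW),-np.sin(YAW)],[np.sin(YAW),np.cos(YAW)]])
def go(lx,ly,z):
    s=sensors.get_state(); r=Ro.from_quat(s['eef_rot']); x=r.as_matrix()[:,0]
    t=np.r_[O+B@[lx,ly],z]; sh=r.inv().apply(t-s['tool_pos'])/.3
    print('shift',sh.round(4),'turn',round((np.arctan2(x[1],x[0])-YAW)/2/np.pi,4),'dist',np.linalg.norm(sh)*300,
      'local now',((s['tool_pos'][:2]-O)@B).round(4),s['tool_pos'][2].round(4),'F',s['contact_force'].round(2),'t',s['clock'])
E
python3 -c "
from h import *
go(.045,0,.235)"
```

```text
shift [ 2.0468 -1.4326  0.0121] turn 0.0606 dist 749.4986177479852 local now [-0.3653 -0.6272] 0.238 F [-0.07  0.99 -0.36] t 0.1
```

Request:
{"fn": "send_rows", "kwargs": {
  "rows": "1 -0.7 -0.05 0.06;1 -0.7 -0.05 0.06;1 -0.7 -0.05 0.06;1 -0.7 -0.05 0.06;1 -0.7 -0.05 0.06;1 -0.7 -0.05 0.06;1 -0.7 -0.05 0.06;1 -0.7 -0.05 0.06;1 -0.7 -0.05 0.06;1 -0.7 -0.05 0.06",
  "jaw": 1,
  "force": 10
}}

```text
clock: 0.93
tool_pos: [0.4506, -0.2435, 0.2538]
eef_rot: [0.999, 0.033, 0.002, -0.002]
contact_force: [0.5, -0.1, 0.4]
opening: 0.264
finger_force: 0.0
```

```bash
python3 -c "
from h import *
go(.045,0,.24)"
```

```text
shift [ 0.6989 -1.0322  0.0531] turn 0.0027 dist 374.2876859482993 local now [-0.1595 -0.3132] 0.2538 F [ 0.52 -0.13  0.37] t 0.9333
```

Request:
{"fn": "send_rows", "kwargs": {
  "rows": "0.64 -1 0.04 0;0.64 -1 0.04 0;0.64 -1 0.04 0;0.64 -1 0.04 0;0.64 -1 0.04 0;0.64 -1 0.04 0;0.64 -1 0.04 0;0.64 -1 0.04 0;0.64 -1 0.04 0;0.64 -1 0.04 0"
}}

```text
clock: 1.77
tool_pos: [0.6231, 0.0662, 0.2408]
eef_rot: [0.999, 0.032, 0.001, -0.003]
contact_force: [-0.5, 1.1, -0.2]
opening: 0.006
finger_force: 0.0
```

```bash
python3 -c "
from h import *
go(.043,0,.16)"
```

```text
shift [ 0.0491 -0.0398  0.2695] turn 0.0021 dist 83.0345083188591 local now [ 0.0283 -0.0126] 0.2408 F [-0.52  1.11 -0.17] t 1.7667
```

Request:
{"fn": "send_rows", "kwargs": {
  "rows": "0.05 -0.04 0.05 0.002;0.05 -0.04 0.1 0.002;0.05 -0.04 0.15 0.002;0.05 -0.04 0.18 0.002;0.05 -0.04 0.21 0.002;0.05 -0.04 0.23 0.002;0.05 -0.04 0.23 0.002"
}}

```text
clock: 2.35
tool_pos: [0.635, 0.0702, 0.1715]
eef_rot: [1.0, 0.02, -0.001, 0.0]
contact_force: [-0.1, 0.4, -0.1]
opening: 0.007
finger_force: 0.0
```

```bash
python3 -c "
from h import *
go(.043,0,.145)
p,d=eyes.snapshot('scene'); cv2.imwrite('pics/s2.png',cv2.resize(p[130:280,210:400,::-1],None,fx=4,fy=4))"
```

```text
shift [ 0.0087 -0.0306  0.0885] turn -0.0015 dist 28.205133075389103 local now [ 0.0404 -0.0092] 0.1715 F [-0.06  0.41 -0.08] t 2.35
```

View pics/s2.png

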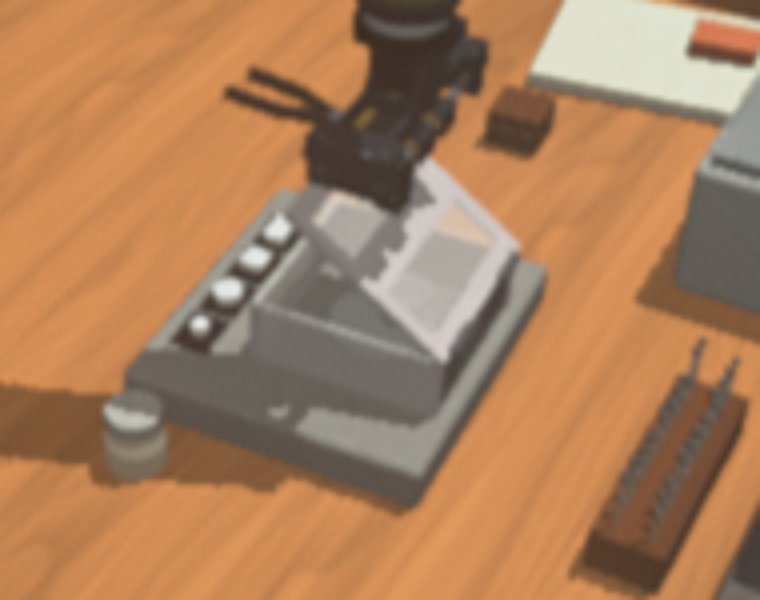

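The crop shows the gripper body at about (370,150), above the raised cover. The jar (135,435) and the keys (200–280, 225–325) are undisturbed. Next I push the cover down slowly.

Request:
{"fn": "send_rows", "kwargs": {
  "rows": "0 -0.03 0.02 0;0 -0.03 0.04 0;0 -0.03 0.055 0;0 -0.03 0.07 0;0 -0.03 0.085 0;-0.005 -0.03 0.1 0;-0.01 -0.03 0.115 0;-0.015 -0.03 0.13 0;-0.02 -0.03 0.145 0;-0.02 -0.03 0.145 0"
}}

```text
clock: 3.23
tool_pos: [0.6285, 0.0793, 0.1281]
eef_rot: [1.0, 0.021, -0.001, 0.0]
contact_force: [0.9, -0.1, -0.3]
opening: 0.004
finger_force: 0.0
```

```bash
python3 -c "
from h import *
go(.032,0,.100)"
```

```text
shift [-0.0077  0.0011  0.0937] turn -0.0014 dist 28.19159161097844 local now [0.0344 0.0003] 0.1281 F [ 0.95 -0.11 -0.28] t 3.2333
```

Request:
{"fn": "send_rows", "kwargs": {
  "rows": "0 0 0.015 0;0 0 0.03 0;-0.005 0 0.045 0;-0.005 0 0.06 0;-0.008 0 0.07 0;-0.008 0 0.08 0;-0.008 0 0.085 0;-0.008 0 0.085 0"
}}

```text
clock: 3.9
tool_pos: [0.6267, 0.0795, 0.1032]
eef_rot: [1.0, 0.021, -0.0, 0.0]
contact_force: [-0.0, -0.1, 1.1]
opening: 0.006
finger_force: 0.0
```

```bash
python3 -c "
from h import *
go(.032,0,.098)
p,d=eyes.snapshot('scene'); cv2.imwrite('pics/s3.png',cv2.resize(p[130:280,210:400,::-1],None,fx=4,fy=4))"
```

```text
shift [-0.0019  0.002   0.0173] turn -0.0014 dist 5.260558622468144 local now [0.0326 0.0006] 0.1032 F [-0.04 -0.13  1.13] t 3.9
```

View pics/s3.png

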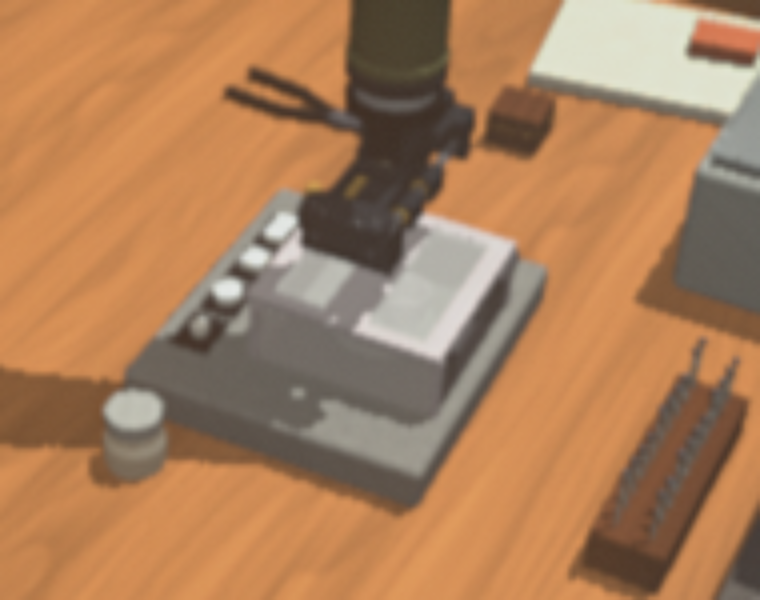

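The cover is almost level, with its near corner at about (250,290). I'll press gently onto the stop.

Request:
{"fn": "send_rows", "kwargs": {
  "rows": "0 0 0.005 0;0 0 0.01 0;0 0 0.013 0;0 0 0.016 0;0 0 0.016 0;0 0 0.016 0"
}}

```text
clock: 4.45
tool_pos: [0.6272, 0.0795, 0.1004]
eef_rot: [1.0, 0.021, 0.0, -0.0]
contact_force: [-2.7, -0.5, 11.0]
opening: 0.008
finger_force: 5.4
```

Request:
{"fn": "send_rows", "kwargs": {
  "rows": "0 0 0 0;0 0 0 0;0 0 0 0;0 0 -0.05 0;0 0 -0.1 0;0 0 -0.15 0;0 0 -0.2 0;0 0 -0.2 0"
}}

```text
clock: 5.12
tool_pos: [0.6291, 0.0798, 0.1618]
eef_rot: [1.0, 0.021, 0.003, -0.0]
contact_force: [1.5, -0.5, 0.5]
opening: 0.011
finger_force: 0.0
```

```bash
python3 -c "
from h import *
c=eyes.calibration('scene'); p,d=eyes.snapshot('scene'); P=cloud(c,d); L=(P[...,:2]-O)@B
m=(d>0)&(abs(L[...,1])<.078)&(L[...,0]<.1)&(L[...,0]>-.045)&(P[...,2]>.09)&(P[...,2]<.13)
x=L[m][:,0];h=P[m][:,2]; print(m.sum(),np.polyfit(x,h,1),np.median(h))
go(-.095,.075,.16); go(-.095,.075,.07)"
```

```text
1349 [-0.00217835  0.101284  ] 0.10129377075435964
shift [-0.4326 -0.244  -0.0008] turn -0.0014 dist 148.99722069116146 local now [0.0341 0.0007] 0.1602 F [-0.17 -2.28 -0.03] t 5.1667
shift [-0.4336 -0.2439  0.2992] turn -0.0014 dist 174.1705302536933 local now [0.0341 0.0007] 0.1602 F [-0.17 -2.28 -0.03] t 5.1667
```

Request:
{"fn": "send_rows", "kwargs": {
  "rows": "-0.1 -0.06 0 0;-0.2 -0.12 0 0;-0.3 -0.18 0 0;-0.38 -0.22 0 0;-0.433 -0.244 0 0;-0.433 -0.244 0.08 0;-0.433 -0.244 0.16 0;-0.433 -0.244 0.22 0;-0.433 -0.244 0.25 0;-0.433 -0.244 0.25 0"
}}

```text
clock: 6.0
tool_pos: [0.4926, 0.1468, 0.0816]
eef_rot: [1.0, 0.021, -0.002, 0.001]
contact_force: [0.0, 0.1, -0.7]
opening: 0.002
finger_force: 0.0
```

```bash
python3 -c "
from h import *
go(-.095,.075,.053)
p,d=eyes.snapshot('top'); cv2.imwrite('pics/t4.png',cv2.resize(p[130:280,150:350,::-1],None,fx=4,fy=4))
p,d=eyes.snapshot('wrist'); cv2.imwrite('pics/w4.png',p[...,::-1])
go(-.095,.075,.053)"
```

```text
shift [ 0.0105 -0.0021  0.0952] turn -0.0014 dist 28.745098941118982 local now [-0.098   0.0745] 0.0816 F [ 0.03  0.07 -0.67] t 6.0
shift [ 0.0047 -0.0009  0.1024] turn -0.0014 dist 30.754921409963632 local now [-0.0964  0.0747] 0.0837 F [0.65 0.24 0.38] t 6.1
```

View pics/w4.png

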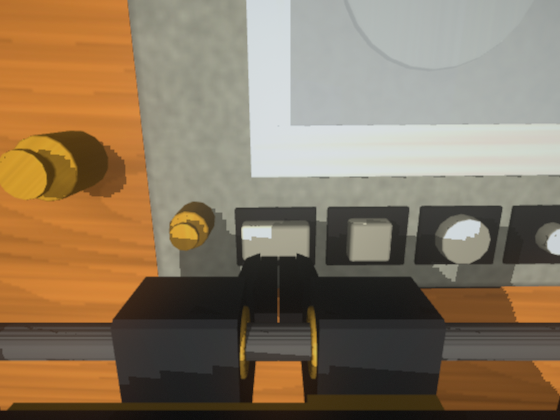

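The wrist view shows the shut fingertips at about (280,255), lined up with the bar key, whose bezel is centred at (276,236). The small weight at (190,230) is clear of the fingers.

```bash
python3 -c "
from h import *
w=ray(eyes.calibration('wrist'),[[275.5,236],[367,236],[276,240]],.043); print(((w[:,:2]-O)@B).round(4))"
```

```text
[[-0.0941  0.0765]
 [-0.0946  0.0263]
 [-0.0964  0.0763]]
```

Request:
{"fn": "send_rows", "kwargs": {
  "rows": "0.003 0 0.03 0;0.003 0 0.055 0;0.003 0 0.075 0;0.003 0 0.085 0;0.003 0 0.085 0"
}}

```text
clock: 6.52
tool_pos: [0.4947, 0.1472, 0.0577]
eef_rot: [1.0, 0.021, -0.001, 0.0]
contact_force: [-1.2, 0.7, -0.2]
opening: 0.006
finger_force: 0.0
```

Request:
{"fn": "send_rows", "kwargs": {
  "rows": "0 0 0.01 0;0 0 0.018 0;0 0 0.024 0;0 0 0.03 0;0 0 0.035 0;0 0 0.039 0;0 0 0.039 0;0 0 0.039 0"
}}

```text
clock: 7.18
tool_pos: [0.4953, 0.1474, 0.0474]
eef_rot: [1.0, 0.021, 0.0, -0.0]
contact_force: [-0.6, -0.3, 7.9]
opening: 0.006
finger_force: 4.0
```

Request:
{"fn": "send_rows", "kwargs": {
  "rows": "0 0 0.003 0;0 0 0.003 0;0 0 0.003 0;0 0 0.003 0"
}}

```text
clock: 7.52
tool_pos: [0.4954, 0.1474, 0.0471]
eef_rot: [1.0, 0.021, 0.001, -0.0]
contact_force: [-2.5, 0.3, 15.7]
opening: 0.006
finger_force: 7.5
```

Request:
{"fn": "send_rows", "kwargs": {
  "rows": "0 0 -0.02 0;0 0 -0.05 0;0 0 -0.1 0;0 0 -0.18 0;0 0 -0.28 0;0 0 -0.38 0;0 0 -0.45 0;0 0 -0.45 0;0 0 -0.45 0"
}}

```text
clock: 8.27
tool_pos: [0.4957, 0.1475, 0.1819]
eef_rot: [1.0, 0.021, 0.001, -0.0]
contact_force: [0.1, -0.3, 0.5]
opening: 0.009
finger_force: 0.0
```

```bash
python3 -c "
from h import *
go(-.095,.075,.2)
p,d=eyes.snapshot('scene'); cv2.imwrite('pics/s5.png',cv2.resize(p[130:280,210:400,::-1],None,fx=4,fy=4))"
```

```text
shift [-0.0002  0.0001 -0.0603] turn -0.0014 dist 18.086567123481316 local now [-0.0949  0.075 ] 0.1819 F [ 0.08 -0.29  0.46] t 8.2667
```

View pics/s5.png

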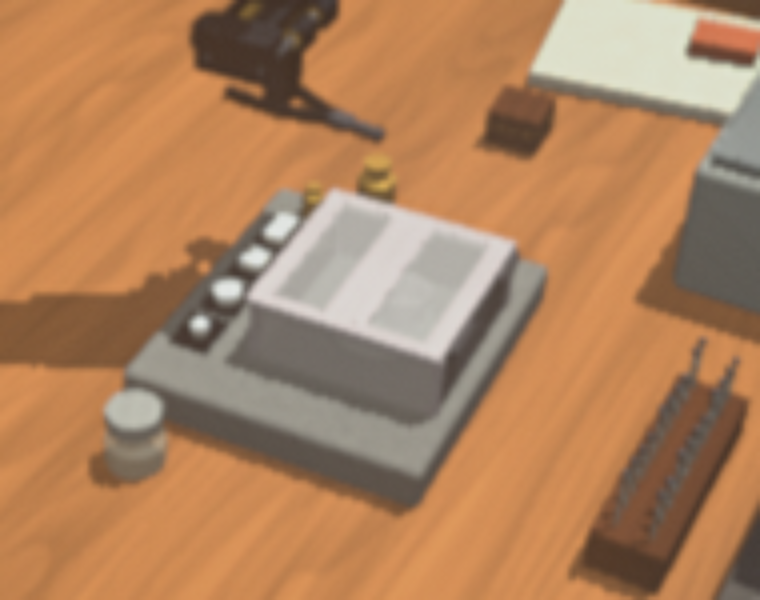

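The cover is shut (frame corners at about (250,290), (335,190) and (515,240)), the four keys look up, and both weights and the jar stand in place. The gripper is clear of everything, so I'm handing in.

```bash
python3 -c "
from plant import finish_job
print(finish_job())"
```

```text
the job is handed in; nothing more can be done
None
```

I pushed the cover fully shut, pressed the bar key down to its stop and let it spring back up; the last picture showed the other keys up and the weights and jar in place, and the job is handed in, with no verdict returned.

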